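Set the boot dryer with its edge thumbwheel

ROBOT

A 6-joint arm with a two-finger parallel gripper is mounted at the origin on the work surface. World frame = base frame: x ahead of the robot, y to its left, z up, the work surface at z = 0. Lengths are in m, angles in degrees, forces in N, time in s.
With the tool pointing down it reaches from about 0.35 to 0.875 m from the base axis. Payload 4.2 kg.
Tool frame: the origin (TCP) lies on the front face of the gripper's body, between the roots of the fingers; the fingertips stand finger_overhang ahead of it and the grasp point (between the pads) lies 51 mm ahead of it (finger_overhang is the distance from the TCP to the fingertips, in m); z points along the fingers, y is the line along which they close (so a half turn about z gives the same grasp; the last joint's range is limited). The gripper opens to 87 mm and grips with 3 to 60 N. Pads are 19 mm wide; open, the fingers measure 117 mm over their backs; the gripper's body (75 mm by 190 mm) begins 51 mm behind the grasp point.
Start: joints at [82.598, 22.042, 0.453, 0, -68.411, -14.817], TCP at [0.236, 0.579, 0.292] pointing down, gripper open.
Joint ranges: [-179.83, 179.83], [-69.29, 118.12], [-61.27, 80.66], [-181.25, 117.63], [-171.15, -9.14], [-177.46, 177.46]. Speed limits (degrees/s): [159.86, 159.86, 180, 180, 180, 180].

INTERFACE

Orientations are given as a 3x3 rotation matrix whose columns are the frame's x, y, z axes.
In Python, from station import sense, capture, camera_model, finish_job, finger_overhang gives the robot as it stands. The module is installed in compiled form; this text tells all that it offers.
- The arm moves only by the tool jog_arm, never from a script. Its argument "rows" is a list that holds one entry, the list of rows, each a list of 4 numbers: the shift along the tool's x, y, z in m, then the turn about the tool's z in rad. A call has 1 to 20 rows; each row shifts and turns the commanded pose from where the row before left it, along the tool's axes as they then stand; what a row does not reach is not made up. A row lasts 1/8 s, in which the tool goes at most 62.5 mm and 10.7 degrees, less where a joint would pass 70% of its speed; a pose out of reach is approached as far as the arm can. A call is refused whole if a number of a shift passes 0.0625 or a number of a turn 0.188, either way. A call with a gripper value outside its range is refused whole. "claw" is the opening, from 0 (shut) to 1 (fully open), set as the call begins (left out, the last holds). The fingers move at their own pace and stop on an object; the grip force is fixed at half the most. Time passes only in rows, so rows that do not move let the fingers close. It gives the time, the measured TCP pose, the force, the opening and the grip force at its end, in the units of the state.
- sense(): the state, without advancing time (a new reading comes with each control period).
- capture(name): name is "side" or "top"; returns the picture (400x640x3 uint8, red, green, blue); there is no depth.
- camera_model(name): a dict with "fovy" (degrees; the focal length in pixels is half the picture's height over the tangent of half this angle, whatever the lens; pixels are square), "cx", "cy" (the principal point, pixels), "k1" (the pictures are not rectified: a ray, as slopes to the right and down, at radius r is drawn at 1 + k1 r^2 times it, then the intrinsics apply), "eye" and "rotation" of the camera in the world. Camera axes: x right, y down, z forward; pixel columns grow to the right and rows downward; lengths in m; the calibration is good to about 2 mm. A picture is of the moment at which its call begins. camera_model takes no time and is no camera call.
- finish_job(): hands the job in; it is judged then, once.
The state is a dict: "time_s": time; "joints": joint angles; "joint_velocities": joint speeds; "effort": joint torques, N m; "tcp_pos": TCP position; "ee_rot": TCP orientation; "wrist_force": force on the tool from outside, world axes, zero at the start; "moment": the same for the moment, N m; "gripper_width": opening from 0.0 (shut) to 1.0 (fully open); "gripper_force": force on a finger pad.
Only numpy, scipy, OpenCV 4.12 (cv2) and the standard library are available. Lean on these libraries where they do the work, as an engineer would, in place of code of your own. Each camera call takes 0.05 s, during which the arm holds its last target. There are 200 camera calls.

TASK

Two dryer controls are screwed to the mudroom bench. On the one with the orange thumbwheel, the boot dryer, roll the wheel with a fingertip until the black pointer stands over the green band of its scale, then take the finger away. Leave the blue wheel of the glove dryer where it is set.

Things in the scene. Friction and masses are not known exactly. Their poses are not given: they have to be found in the camera images.
- boot_crown (a point): Top of the orange wheel (48 mm dia, 14 wide, axle level along x) standing 9 mm out of a fixed grey case 100 (x) x 140 (y) x 42 mm high. Case's axes, z up; case centre 18 mm to +x. Press the crown and stroke along +y or -y. Sprung: starts to sink at 0.8 N, 0.8 N more per mm, 6 mm at most; pressed with 2 to 5 N it follows the finger (needs 0.6 N at the rim); stays where left. Strokes may be repeated.
- boot_pointer (a point): Centre of the boot dryer's black pointer bar (26 mm along x, 4 along y, top 5.5 mm above the white scale), 48 mm to +x of the wheel's middle. It cannot be pushed: geared to the orange wheel, it moves along the case's y, same way and same distance as the crown. Starts within 9 mm of mid-scale (level with the crown in y); stops 48 mm either side.
- green_mark (a point): Centre of the green band (20 mm along y, 28 along x) on the boot dryer's scale, 26 to 32 mm from mid-scale towards either +y or -y of the case; a yellow band lies on the other side.
- glove_pointer (a point): Centre of the black pointer bar of the other control, the glove dryer: same fixed case and mechanism, but a blue wheel, 48 mm to -x of the pointer's line in that case's axes (this point has them). The bar stands up to 32 mm either side of mid-scale. To be left as set.
Not all that is in view belongs to the job. Leave any pink look-alike of the part that bears boot_crown alone.

How it is judged:
By the outcome, as a careful person would: the job done as asked, in the order asked, and still so for the second after the job is handed in, with the robot touching nothing.
It also fails if it takes over 32 s, if anything falls off the work surface, if the arm or the gripper's body presses on something with over 40 N, if the wrist force passes 120 N, or if a joint passes its speed limit or range.

## Working session

There is one attempt and no reset: what is moved stays moved. The work goes in short steps, Python scripts to look and compute and a tool call to move; the robot and the scene stay as the last step left them, time stands still between calls to the robot, and variables do not carry over. Pictures are saved under pics/ and viewed, at most 10 in all, crops included, and the job is handed in when it is done.

Besides the shell and the picture viewer there is one more tool, called after "Call:" by a JSON object that holds its "method" and its "body", one argument or row to a line. jog_arm: Moves the arm, as the interface text tells. Its arguments: {"type":"object","properties":{"rows":{"type":"array"},"claw":{"type":"number"}},"required":["rows"]}

```bash
mkdir -p pics
python3 - <<'E'
from station import *
import cv2
for n in("top","side"):
    cv2.imwrite(f"pics/{n}0.png",capture(n)[:,:,::-1]); print(n,camera_model(n))
print(finger_overhang() if callable(finger_overhang) else finger_overhang); s=sense(); print(s)
E
```

```text
top {'fovy': 51.58656532286925, 'cx': 319.7511859469898, 'cy': 198.52822662088556, 'k1': -0.08169693440204195, 'eye': array([0.38546331, 0.09332474, 0.84827915]), 'rotation': array([[-0.02990072, -0.97658066,  0.21306374],
       [-0.99954606,  0.03000035, -0.00276627],
       [-0.0036905 , -0.21304973, -0.97703439]])}
side {'fovy': 51.22280339741809, 'cx': 318.3744500543528, 'cy': 205.3782423488745, 'k1': -0.08380295295053636, 'eye': array([ 0.19958735, -0.48047422,  0.66044655]), 'rotation': array([[ 0.87409984, -0.31068505,  0.37339559],
       [-0.48561075, -0.57708065,  0.65662785],
       [ 0.01147491, -0.75528321, -0.6552981 ]])}
0.0697
{'time_s': 0.1, 'joints': array([ 8.25971974e+01,  2.20873792e+01,  3.88374685e-01, -2.47508245e-02,
       -6.84112331e+01, -1.48157326e+01]), 'joint_velocities': array([-0.07665135, -0.17394506,  0.1816133 ,  0.03992911, -0.06754691,
       -0.06132216]), 'effort': array([-5.23867202e-04, -3.91692245e+01,  1.87933213e+01,  4.23186645e+00,
        1.34529074e-02, -7.18436127e-05]), 'tcp_pos': array([0.2361754 , 0.57823342, 0.29126477]), 'ee_rot': array([[ 9.25688077e-01, -3.78287147e-01, -6.46224086e-04],
       [-3.78287685e-01, -9.25686222e-01, -1.85618564e-03],
       [ 1.03970436e-04,  1.96270753e-03, -9.99998068e-01]]), 'wrist_force': array([-0.14077055,  0.38687959,  0.53969766]), 'moment': array([ 0.00757344,  0.01062712, -0.00267228]), 'gripper_force': 0.0, 'gripper_width': 0.9990345567305983}
```

View pics/top0.png

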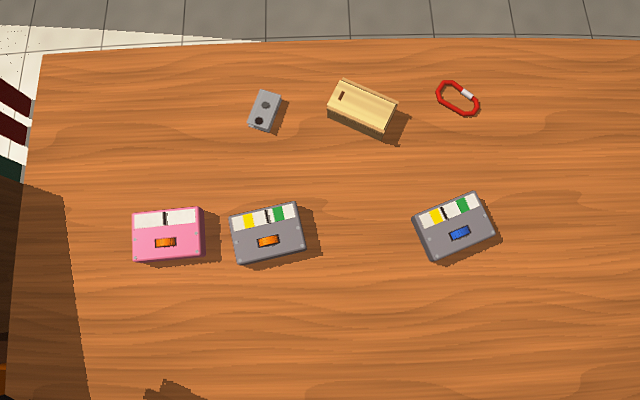

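View pics/side0.png

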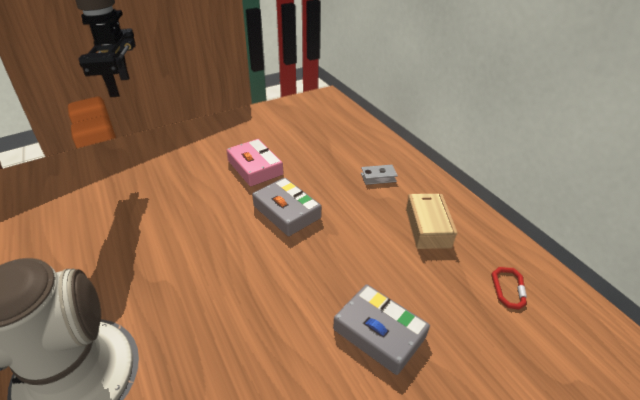

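Top view: the things that could be taken for the target are the pink look-alike with an orange wheel (165,242), the grey case with an orange wheel (268,241) and the grey case with a blue wheel (459,233). By the description I choose the grey one with the orange wheel. Its green band is at (279,213), pointer at (268,215) and yellow band at (248,221). I'll check this in a close crop.

Run:
```python
import cv2,numpy as np
t=cv2.imread("pics/top0.png")[195:270,222:322]; s=cv2.imread("pics/side0.png")[172:247,240:340]
f=lambda a:cv2.resize(a,(800,600),interpolation=cv2.INTER_CUBIC)
cv2.imwrite("pics/topc.png",f(t)); cv2.imwrite("pics/sidec.png",f(s))
```

```text
(no output)
```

View pics/topc.png

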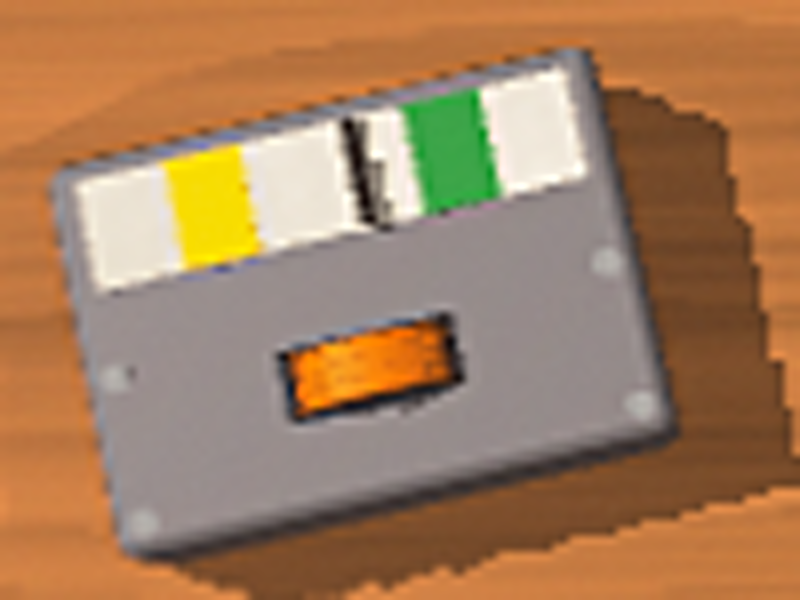

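View pics/sidec.png

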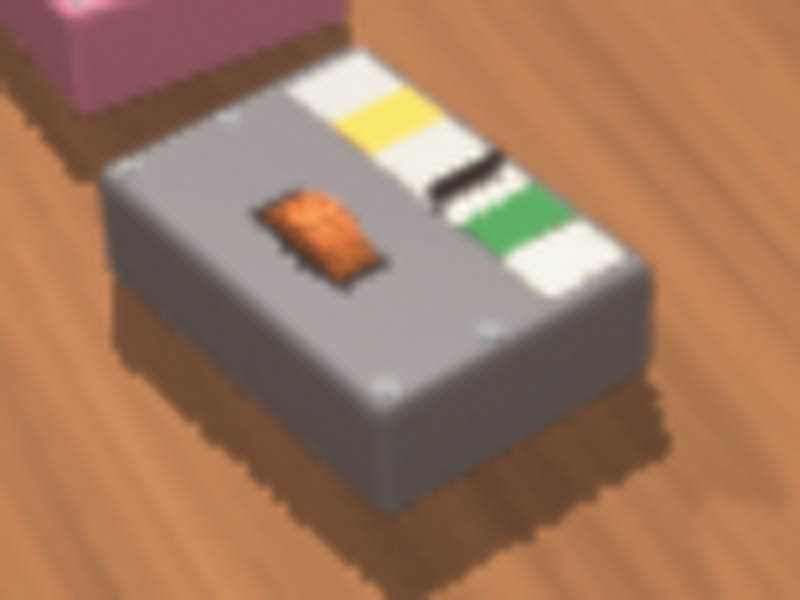

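Both crops confirm a grey case with an orange wheel. Green is on the case's −y side (right in the top view) and yellow is on the +y side. In top-crop pixels the green centre is about (451,152), the pointer about (362,173), the yellow centre about (212,207) and the wheel about (375,367).

```bash
cat > h.py <<'E'
import numpy as np
from station import *
def ray(n,px):
    m=camera_model(n); f=200/np.tan(np.radians(m["fovy"]/2))
    d=(np.array(px,float)-[m["cx"],m["cy"]])/f; s=d.copy()
    for _ in range(20): s=d/(1+m["k1"]*(s**2).sum(-1,keepdims=True))
    return m["eye"],np.c_[s,np.ones(len(s))]@m["rotation"].T
def plane(n,px,z):
    e,d=ray(n,px); return (e+d*((z-e[2])/d[:,2:]))[:,:2]
def crop(p,x0,y0,k=8): return (np.array(p,float)+.5)/k-.5+[x0,y0]
E
python3 - <<'E'
from h import *
from scipy.optimize import least_squares
T=lambda p,z:plane("top",crop(p,222,195),z); S=lambda p,z:plane("side",crop(p,240,172),z)
def yawfit(sc,wh):
    return None
P=T([(403,105),(480,90),(500,197),(422,215),(165,162),(240,148),(260,250),(182,268)],.042)
Q=S([(575,213),(530,183),(463,227),(508,257),(445,115),(405,87),(332,125),(375,153)],.042)
for n,P,c in(("top",P,T([(55,175),(590,50),(678,428),(128,552)],.042)),("side",Q,S([(360,48),(648,268),(385,410),(103,178)],.040))):
    g,y=P[:4].mean(0),P[4:].mean(0); ey=(y-g)/np.linalg.norm(y-g); ex=np.array([ey[1],-ey[0]])
    print(n,"green",g,"yellow",y,"dist",np.linalg.norm(y-g),"yaw",np.degrees(np.arctan2(ex[1],ex[0])))
    C=c.mean(0); print(" case",C,"crown",C-.018*ex, "green in case axes",(g-C+.018*ex)@np.c_[ex,ey], "yel",(y-C+.018*ex)@np.c_[ex,ey], np.linalg.norm(np.diff(c,axis=0),axis=1))
    w=T([(375,367)],.046) if n=="top" else S([(320,235)],.046)
    p=T([(345,122),(376,222)],.0475) if n=="top" else S([(503,155),(432,185)],.0475)
    print(" wheel",w," pointer",p.mean(0),"pointer-crown case",(p.mean(0)-C+.018*ex)@np.c_[ex,ey],"green-pointer y",(g-p.mean(0))@ey)
E
```

```text
top green [0.53347327 0.17469332] yellow [0.52135662 0.23416567] dist 0.060694096366201426 yaw 11.515598787946878
 case [0.49731172 0.19688348] crown [0.47967405 0.19329005] green in case axes [ 0.0490037  -0.02896258] yel [0.0490037  0.03173151] [0.13630264 0.09668232 0.13664785]
 wheel [[0.48004121 0.19336968]]  pointer [0.52806861 0.19653504] pointer-crown case [ 0.04806821 -0.00648157] green-pointer y -0.02248100776609476
side green [0.53460086 0.17389793] yellow [0.52199108 0.2332317 ] dist 0.06065891231920011 yaw 11.998149433704024
 case [0.49812721 0.19615431] crown [0.48052044 0.19241247] green in case axes [ 0.0490502  -0.02935232] yel [0.0490502  0.03130659] [0.13476552 0.09298288 0.13157799]
 wheel [[0.47948778 0.1905156 ]]  pointer [0.52888427 0.1950512 ] pointer-crown case [ 0.04785583 -0.00747279] green-pointer y -0.021879525420812028
```

Target confirmed: the crown is at about (0.480, 0.193), case yaw is about 11.8°, and the pointer needs about −22 mm along the case's y. I'll shut the gripper and turn tool x to lie along the case's −y.

Call:
{"method": "jog_arm", "body": {
  "rows": [
    [[0,0,0,0.163],[0,0,0,0.163],[0,0,0,0.163],[0,0,0,0.163],[0,0,0,0.163],[0,0,0,0.163],[0,0,0,0]]
  ],
  "claw": 0
}}

```text
time_s: 0.98
tcp_pos: [0.2362, 0.5784, 0.2917]
ee_rot: [[0.205, -0.979, -0.0], [-0.979, -0.205, -0.001], [0.001, 0.001, -1.0]]
wrist_force: [1.0, 0.4, 0.7]
gripper_width: 0.284
gripper_force: 0.0
```

```bash
cat >> h.py <<'E'
def to(target):
    s=sense(); R=s["ee_rot"]; print("yaw",np.degrees(np.arctan2(R[1,0],R[0,0])),"tool shift mm",(R.T@(np.array(target)-s["tcp_pos"])*1e3).round(2),"F",s["wrist_force"].round(2),"g",s["gripper_width"],"t",s["time_s"],"tcp",s["tcp_pos"].round(4))
E
python3 -c "
from h import *
to([.4789,.1981,.0697+.075])"
```

```text
yaw -78.14919690346684 tool shift mm [ 421.88 -159.49  147.28] F [0.95 0.36 0.72] g 0.28437299375379665 t 0.975 tcp [0.2362 0.5784 0.2917]
```

Call:
{"method": "jog_arm", "body": {
  "rows": [
    [[0.035,-0.0133,0,0],[0.035,-0.0133,0,0],[0.035,-0.0133,0,0],[0.035,-0.0133,0,0],[0.035,-0.0133,0,0],[0.035,-0.0133,0,0],[0.035,-0.0133,0.015,0],[0.035,-0.0133,0.02,0],[0.035,-0.0133,0.025,0],[0.035,-0.0133,0.025,0],[0.035,-0.0133,0.025,0],[0.035,-0.0133,0.02,0],[0.002,0,0.015,0],[0,0,0,0],[0,0,0,0],[0,0,0,0]]
  ]
}}

```text
time_s: 2.98
tcp_pos: [0.4785, 0.1989, 0.1482]
ee_rot: [[0.205, -0.979, 0.002], [-0.979, -0.205, 0.001], [-0.001, -0.002, -1.0]]
wrist_force: [1.1, 0.5, -0.4]
gripper_width: 0.002
gripper_force: 0.0
```

```bash
python3 -c "
from h import *
import cv2
to([.4789,.1981,.0697+.054])
cv2.imwrite('pics/side1.png',cv2.resize(capture('side')[140:260,220:380,::-1],(800,600),interpolation=2))"
```

```text
yaw -78.14661604129815 tool shift mm [ 0.92 -0.13 24.47] F [ 1.06  0.47 -0.37] g 0.0022574105509521897 t 2.975 tcp [0.4785 0.1989 0.1482]
```

View pics/side1.png

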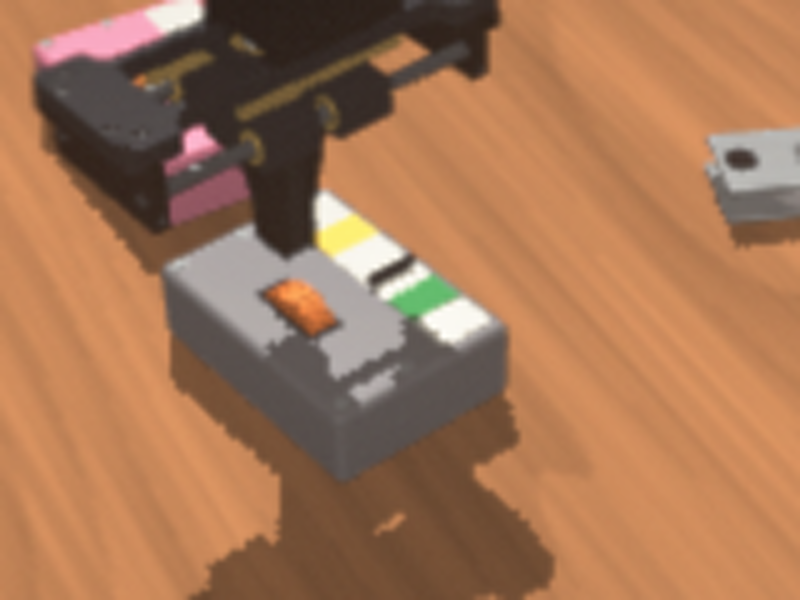

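The finger stands above and just to the +y side of the wheel. The pointer at crop (392,270) and green at (425,297) stay visible to the side camera. Now descending.

Call:
{"method": "jog_arm", "body": {
  "rows": [
    [[0.001,0,0.008,0],[0,0,0.008,0],[0,0,0.006,0],[0,0,0.002,0],[0,0,0,0],[0,0,0,0]]
  ]
}}

```text
time_s: 3.78
tcp_pos: [0.4788, 0.197, 0.1234]
ee_rot: [[0.204, -0.979, 0.0], [-0.979, -0.204, 0.0], [-0.0, -0.0, -1.0]]
wrist_force: [0.4, 0.2, 0.3]
gripper_width: 0.007
gripper_force: 0.0
```

```bash
python3 -c "
from h import *
to([.4789,.1981,.0697+.0477])"
```

```text
yaw -78.25099083718008 tool shift mm [-1.06 -0.3   6.02] F [0.39 0.16 0.25] g 0.007438740328749834 t 3.775 tcp [0.4788 0.197  0.1234]
```

Call:
{"method": "jog_arm", "body": {
  "rows": [
    [[-0.001,0,0.002,0],[0,0,0.002,0],[0,0,0.002,0],[0,0,0,0],[0,0,0,0],[0,0,0,0]]
  ]
}}

```text
time_s: 4.53
tcp_pos: [0.4787, 0.1981, 0.1175]
ee_rot: [[0.204, -0.979, 0.001], [-0.979, -0.204, 0.0], [-0.0, -0.001, -1.0]]
wrist_force: [0.3, 1.1, 3.2]
gripper_width: 0.009
gripper_force: 1.5
```

```bash
python3 -c "
from h import *
to([.4789,.1981,.0697+.0477])"
```

```text
yaw -78.24313729493856 tool shift mm [ 0.04 -0.24  0.08] F [0.3  1.07 3.25] g 0.00904637331419776 t 4.525 tcp [0.4787 0.1981 0.1175]
```

Pressing with about 3.2 N. First stroke is 11 mm along tool +x.

Call:
{"method": "jog_arm", "body": {
  "rows": [
    [[0.002,0,0,0],[0.003,0,0,0],[0.003,0,0,0],[0.003,0,0,0],[0,0,0,0],[0,0,0,0],[0,0,0,0]]
  ]
}}

```text
time_s: 5.4
tcp_pos: [0.4809, 0.1871, 0.1173]
ee_rot: [[0.204, -0.979, 0.0], [-0.979, -0.204, 0.0], [0.0, -0.0, -1.0]]
wrist_force: [1.7, -0.1, 2.6]
gripper_width: 0.006
gripper_force: 1.6
```

```bash
python3 -c "
from h import *
import cv2
to([.4789,.1981,.0697+.0477])
cv2.imwrite('pics/side2.png',cv2.resize(capture('side')[172:247,240:340,::-1],(800,600),interpolation=2))"
```

```text
yaw -78.25152974262959 tool shift mm [-11.12  -0.32  -0.1 ] F [ 1.69 -0.11  2.56] g 0.0058000491744222005 t 5.4 tcp [0.4809 0.1871 0.1173]
```

View pics/side2.png

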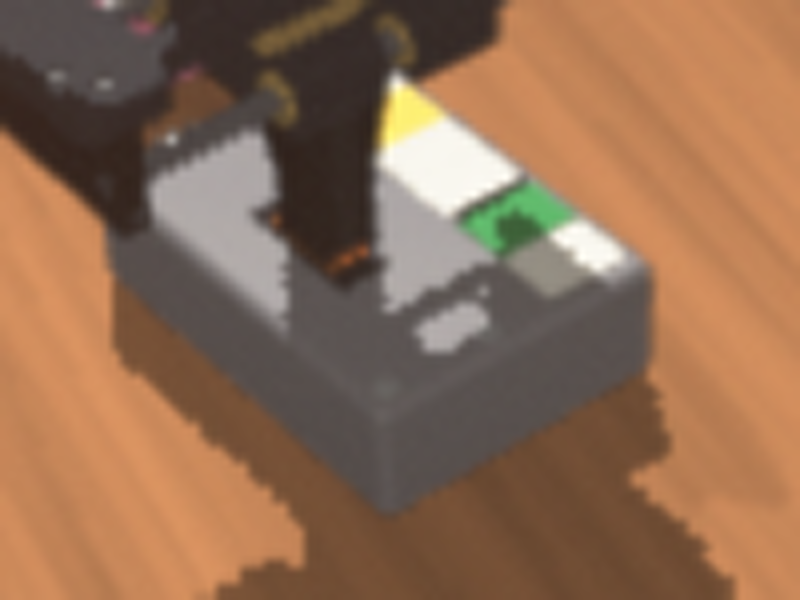

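The pointer has reached the green band's near edge, with the bar from (525,182) to (458,215), so it followed the finger. Next: lift, go back, press and stroke 11 mm again.

Call:
{"method": "jog_arm", "body": {
  "rows": [
    [[0,0,-0.006,0],[0,0,-0.006,0],[0,0,0,0],[0,0,0,0],[-0.006,0,0,0],[-0.005,0,0,0],[0,0,0,0],[0,0,0.003,0],[0,0,0.003,0],[0,0,0,0],[0,0,0,0],[0,0,0,0]]
  ]
}}

```text
time_s: 6.95
tcp_pos: [0.4785, 0.1979, 0.1233]
ee_rot: [[0.204, -0.979, 0.0], [-0.979, -0.204, 0.0], [-0.0, -0.0, -1.0]]
wrist_force: [-0.5, 0.1, 0.1]
gripper_width: 0.006
gripper_force: 0.0
```

```bash
python3 -c "
from h import *
to([.4789,.1981,.0697+.0477])"
```

```text
yaw -78.2579256737215 tool shift mm [-0.15 -0.4   5.93] F [-0.45  0.09  0.09] g 0.005686743477498019 t 6.95 tcp [0.4785 0.1979 0.1233]
```

Call:
{"method": "jog_arm", "body": {
  "rows": [
    [[0,0,0.002,0],[0,0,0.002,0],[0,0,0.002,0],[0,0,0,0],[0,0,0,0],[0,0,0,0],[0.002,0,0,0],[0.003,0,0,0],[0.003,0,0,0],[0.003,0,0,0],[0,0,0,0],[0,0,0,0],[0,0,0,0]]
  ]
}}

```text
time_s: 8.57
tcp_pos: [0.4808, 0.1872, 0.1173]
ee_rot: [[0.204, -0.979, 0.0], [-0.979, -0.204, 0.0], [-0.0, -0.0, -1.0]]
wrist_force: [-0.0, -0.2, 2.8]
gripper_width: 0.005
gripper_force: 1.6
```

```bash
python3 -c "
from h import *
import cv2
to([.4789,.1981,.0697+.0477])
cv2.imwrite('pics/side3.png',cv2.resize(capture('side')[172:247,240:340,::-1],(800,600),interpolation=2))"
```

```text
yaw -78.25126326821382 tool shift mm [-11.09  -0.35  -0.12] F [-0.   -0.21  2.75] g 0.005443064369217921 t 8.575 tcp [0.4808 0.1872 0.1173]
```

View pics/side3.png

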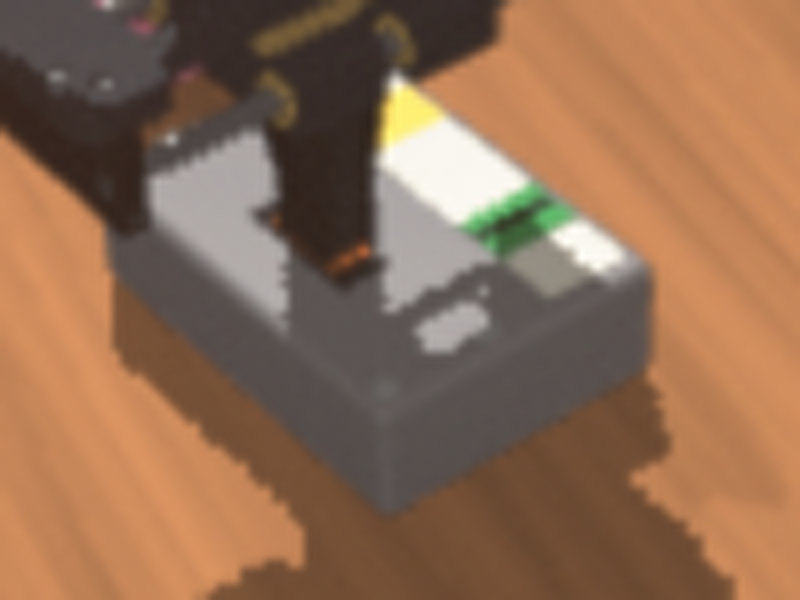

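The pointer now lies across the middle of the green band, from about (550,200) to (485,232). Lifting straight up and clear.

Call:
{"method": "jog_arm", "body": {
  "rows": [
    [[0,0,-0.006,0],[0,0,-0.006,0],[0,0,-0.01,0],[0,0,-0.03,0],[0,0,-0.04,0],[0,0,-0.03,0],[-0.05,-0.01,0,0],[-0.05,-0.01,0,0],[-0.05,-0.01,0,0],[-0.04,-0.01,0,0],[0,0,0,0],[0,0,0,0],[0,0,0,0]]
  ]
}}

```text
time_s: 10.25
tcp_pos: [0.4812, 0.3801, 0.2395]
ee_rot: [[0.203, -0.979, -0.0], [-0.979, -0.203, -0.0], [0.0, 0.0, -1.0]]
wrist_force: [0.2, -0.4, -1.0]
gripper_width: 0.006
gripper_force: 0.0
```

```bash
python3 -c "
from h import *
import cv2
f=lambda a:cv2.resize(a,(800,300),interpolation=2)
a=capture('top')[190:270,222:322,::-1];b=capture('top')[185:265,405:505,::-1]
cv2.imwrite('pics/end.png',cv2.resize(cv2.hconcat([a,b]),(800,320),interpolation=2))
to([.48,.19,.2])"
```

```text
yaw -78.31755919818411 tool shift mm [186.08  39.81  39.62] F [-0.17 -0.17  0.04] g 0.008306372792723884 t 10.35 tcp [0.4813 0.3803 0.2397]
```

View pics/end.png

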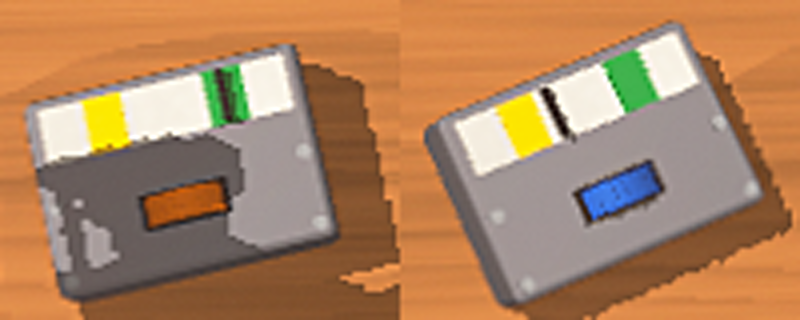

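The boot pointer at (226,95) stands centred on the green band. The glove pointer at (557,113) is unchanged, and the arm is clear.

```bash
python3 -c "
from station import *
print(finish_job())"
```

```text
the job is handed in; nothing more can be done
None
```

The job is handed in at about 10 s: the boot dryer's pointer stands over the middle of the green band, the glove dryer was not touched, and the finger is clear of everything.

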